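# Clear the shell chunks into the latched waste box

### The job

Clear the dissecting board for the next sample: slide open the lid of the yellow waste box, put every chunk of shell into its well, wherever it lies, and slide the lid fully shut again. The lid may or may not be latched and you cannot see which, so try it first: if it stops dead, push it shut, give the black knob a quarter turn and try again (turning the knob of a free lid would latch it). Leave the petri dish and the two sample pots standing where they are.

Things in the scene. Friction and masses are not known exactly. Their poses are not given: they have to be found in the camera images.
- bin: Solids waste box, fixed: long, yellow, 200 (its x) x 300 (y) x 76 mm tall, origin at the centre of its underside. Its -y half is the well, its +y half a solid deck 69 mm high where the lid parks when open (towards +y). Along its -x side, x -110 to -55 mm, runs a 76 mm high strip carrying the knob; along its +x edge a 5 mm rail, 76 mm high.
- bin_in (a point): Centre of the well's inner floor, 5 mm above the bench; axes as bin. The well is 130 x 130 mm inside (plus or minus 65 mm from this point in x and y) and its rim is 64 mm above this point (71 mm at the strip and rail).
- bin_mouth (a point): Centre of the well's mouth, level with the top of the box (76 mm above the bench).
- lid (a joint): How far the grey lid is slid open, m: 0 fully shut over the well, 0.135 fully open (at its stop). It opens along bin's +y, stays where it is left, 1.5 N of friction. With the latch engaged it only rattles 3 to 8 mm and stops dead; nothing outside shows whether the latch is engaged.
- lid_grip (a point): Point to pinch on the lid's grip tab, 24 mm above the lid's top face, moving with the lid; axes as bin. The tab is a blue upright block mid-lid: 54 mm along bin's x, 14 mm thick along its y, standing 34 mm above the lid's top face (which is 76 mm above the bench).
- knob_grip (a point): Pinch point on the black ribbed round latch knob, on its vertical axis, 98 mm above the bench. 38 mm diameter, 32 mm tall, foot on the strip's top at 76 mm. Turns either way without stops, 0.02 N m friction, no mark. A turn of 75 to 105 degrees always frees an engaged latch, but turning a free one may engage it. Turn it only with the lid fully shut.
- board: White plastic dissecting board, 200 (its x) x 250 (its y) x 8 mm, fixed to the bench; origin at the centre of its underside.
- dish: Clear covered petri dish with a pale sample, 92 mm in diameter, 16 mm tall, origin at the centre of its underside. A bystander.
- pot1: White sample pot with a yellow cap, 47 mm in diameter, 54 mm tall, origin at the centre of its underside. A bystander.
- pot2: A second pot like pot1. A bystander.
- shell1: Grey-brown layered chunk of broken shell with a tan top, 36 x 28 x 24 mm (its x, y, z), origin at its centre; at first it lies on the board with its z up. May be absent (four, five or all six are there).
- shell2: Grey-brown layered chunk of broken shell with a tan top, 34 x 30 x 26 mm (its x, y, z), origin at its centre; at first it lies on the board with its z up. May be absent (four, five or all six are there).
- shell3: Grey-brown layered chunk of broken shell with a tan top, 38 x 26 x 24 mm (its x, y, z), origin at its centre; at first it lies on the board with its z up. May be absent (four, five or all six are there).
- shell4: Grey-brown layered chunk of broken shell with a tan top, 32 x 28 x 22 mm (its x, y, z), origin at its centre; at first it lies on the board with its z up. May be absent (four, five or all six are there).
- shell5: Grey-brown layered chunk of broken shell with a tan top, 36 x 30 x 26 mm (its x, y, z), origin at its centre; at first it lies on the board with its z up. May be absent (four, five or all six are there).
- shell6: Grey-brown layered chunk of broken shell with a tan top, 34 x 26 x 22 mm (its x, y, z), origin at its centre; at first it lies on the board with its z up. May be absent (four, five or all six are there).

How it is judged (in metres and radians):
On the way, in this order (a step that is already met when the one before it is completed fails the run):
1. the lid is slid open by at least 110 mm of its 135 mm (value of joint lid above 0.11 m), for 0.2 s.
2. every chunk of shell that is there lies in the well (x of shell1 in the frame of bin_in between -0.065 and 0.065 m and y of shell1 in the frame of bin_in between -0.065 and 0.065 m and z of shell1 in the frame of bin_in between 0 and 0.062 m and x of shell2 in the frame of bin_in between -0.065 and 0.065 m and y of shell2 in the frame of bin_in between -0.065 and 0.065 m and z of shell2 in the frame of bin_in between 0 and 0.062 m and x of shell3 in the frame of bin_in between -0.065 and 0.065 m and y of shell3 in the frame of bin_in between -0.065 and 0.065 m and z of shell3 in the frame of bin_in between 0 and 0.062 m and x of shell4 in the frame of bin_in between -0.065 and 0.065 m and y of shell4 in the frame of bin_in between -0.065 and 0.065 m and z of shell4 in the frame of bin_in between 0 and 0.062 m and x of shell5 in the frame of bin_in between -0.065 and 0.065 m and y of shell5 in the frame of bin_in between -0.065 and 0.065 m and z of shell5 in the frame of bin_in between 0 and 0.062 m and x of shell6 in the frame of bin_in between -0.065 and 0.065 m and y of shell6 in the frame of bin_in between -0.065 and 0.065 m and z of shell6 in the frame of bin_in between 0 and 0.062 m), for 0.2 s.
At the end, for the whole second after the job is handed in: The lid is shut to within 4 mm, every chunk present lies at rest inside the well (centre within 65 mm of the well's middle in x and y, and less than 62 mm above its floor), and the dish and both pots are within 40 mm of where they stood (all of step 2 and value of joint lid below 0.004 m and linear speed of each of shell1, shell2, shell3, shell4, shell5, shell6 below 0.03 m/s and distance of each of dish, pot1, pot2 from where it was at the start of the episode below 0.04 m); the robot touches nothing.
It fails at once if a sample pot is knocked over (angle between any of pot1, pot2's own z axis and vertical above 0.6 rad).
It fails at once if the petri dish is tipped over (angle between dish's own z axis and vertical above 0.6 rad).
Of shell1, shell2, shell3, shell4, shell5, shell6 only 4 to 6 are there at a start; the rules pass over those that are not, and their reading is None.
At some moment in a run one of shell1, shell2, shell3, shell4, shell5, shell6 may be knocked a few centimetres aside while the robot is not near it.
Once in a run the grip may slacken for a moment while it holds something.
It also fails if it takes over 210 s, if anything falls off the work surface, if the arm or the gripper's body presses on something with over 40 N, if the wrist force passes 120 N, or if a joint passes its speed limit or range.

### The arm

A 7-joint arm with a two-finger parallel gripper is mounted at the origin on the work surface. World frame = base frame: x ahead of the robot, y to its left, z up, the work surface at z = 0. Lengths are in mm, angles in rad, forces in N, time in s.
With the tool pointing down it reaches from about 400 to 925 mm from the base axis. Payload 4.1 kg.
Tool frame: the origin (TCP) lies midway between the tips of the shut fingers; the grasp point (between the pads) lies 19 mm behind it; z points along the fingers, y is the line along which they close (so a half turn about z gives the same grasp; the last joint's range is limited). The gripper opens to 85 mm and grips with 20 to 120 N. Pads are 22 mm wide; open, the fingers measure 114 mm over their backs; the gripper's body (76 mm by 85 mm) begins 54 mm behind the grasp point. The pads swing forward as they close: fully open they stand 13 mm farther back than shut.
Start: joints at [1.142, 0.398, 0.045, 1.537, -0.019, 1.207, -0.051], TCP at [210.542, -614.992, 231.347] pointing down, gripper open.
Joint ranges: [-2.82, 2.82], [-0.49, 2.23], [-1.37, 1.46], [0, 2.46], [-1.36, 4.5], [0.23, 2], [-2.94, 2.94]. Speed limits (rad/s): [2.57, 2.57, 3.14, 3.14, 3.14, 3.14, 3.14].

### API

Orientations are given as a unit quaternion [x, y, z, w].
In Python, from cell import ctrl gives the robot as it stands.
- The arm moves only by the tool play_rows, never from a script. Its argument "deltas" is text: rows parted by semicolons, each of 6 numbers parted by spaces: the shift along the tool's x, y, z in mm, then the turn, a rotation vector about the tool's x, y, z in degrees. In form: x y z ax ay az; .... A call has 1 to 10 rows; each row shifts and turns the commanded pose from where the row before left it, along the tool's axes as they then stand; what a row does not reach is not made up. A row lasts 1/8 s, in which the tool goes at most 62.5 mm and 10.7 degrees, less where a joint would pass 70% of its speed; a pose out of reach is approached as far as the arm can. A call is refused whole if a number of a shift passes 62.5 or a number of a turn 10.7, either way. A call with a gripper value outside its range is refused whole. "gripper" is the finger opening in mm, from 0 to 85.4, set as the call begins (left out, the last holds). The fingers move at their own pace and stop on an object; "grip_force" is the grip in N (left out, the last holds). Time passes only in rows, so rows that do not move let the fingers close. It gives the time, the measured TCP pose, the force, the opening and the grip force at its end, in the units of the state.
- ctrl.read_state(): the state, without advancing time (a new reading comes with each control period).
- ctrl.get_image(name): name is "side" or "top"; returns the picture (420x560x3 uint8, blue, green, red); there is no depth.
- ctrl.camera_model(name): a dict with "fx", "fy", "cx", "cy" (pixels), "distortion" ([k1, k2, p1, p2, k3] as OpenCV has them; the pictures are not rectified), "rvec" (rotation vector, rad) and "tvec" (3), from world to camera coordinates, as OpenCV has them. Camera axes: x right, y down, z forward; pixel columns grow to the right and rows downward; lengths in mm; the calibration is good to about 2 mm. A picture is of the moment at which its call begins. camera_model takes no time and is no camera call.
- ctrl.sign_off(): hands the job in; it is judged then, once.
Trained networks look in the newest picture that a camera, given by its name, has taken for a name from the list of things; names that differ only in an ending like _2 or _b are one class to them, and where a whole thing is asked for, a point or a joint stands for the part that bears it (a point fixed in the world has none). Each returns a list of dicts, best first, with "conf" (0 to 1); they miss things now and then, are a little off and sometimes report something else, mostly with a low value. They report only what shows in the picture. A call takes as long as a camera call.
- ctrl.search_frame(camera, name): "xy" ([column, row] in pixels, amid what is visible of it).
- ctrl.regions_of(camera, name): "pixels" (420x560 bool, what is visible of it) and "xy" ([column, row] in pixels, amid what is visible of it).
- ctrl.landmark_of(camera, name): "xy" ([column, row] in pixels: a listed point, or the origin of a listed thing).
The state is a dict: "t": time; "joint_pos": joint angles; "dq": joint speeds; "joint_efforts": joint torques, N m; "position": TCP position; "orientation": TCP orientation; "ft_force": force on the tool from outside, world axes, zero at the start; "ft_torque": the same for the moment, N m; "opening": opening from 0.0 (shut) to 1.0 (fully open); "gripper_force": force on a finger pad.
Only numpy, scipy, OpenCV 4.12 (cv2) and the standard library are available. Lean on these libraries where they do the work, as an engineer would, in place of code of your own. Each camera call takes 0.05 s, during which the arm holds its last target. There are 200 camera calls.

## Working session

There is one attempt and no reset: what is moved stays moved. The work goes in short steps, Python scripts to look and compute and a tool call to move; the robot and the scene stay as the last step left them, time stands still between calls to the robot, and variables do not carry over. Pictures are saved under pics/ and viewed, at most 14 in all, crops included, and the job is handed in when it is done.

Besides the shell and the picture viewer there is one more tool, called after "Emit:" as name(argument=value, ...), one argument or row to a line, values as JSON. play_rows: Moves the arm, as the interface text tells. Its arguments: {"type":"object","properties":{"deltas":{"type":"string"},"gripper":{"type":"number"},"grip_force":{"type":"number"}},"required":["deltas"]}

```bash
mkdir -p pics; cat > h.py <<'E'
import numpy as np, cv2
from cell import ctrl
from scipy.spatial.transform import Rotation as R
def cam(n):
    m=ctrl.camera_model(n); K=np.array([[m['fx'],0,m['cx']],[0,m['fy'],m['cy']],[0,0,1]]); return K,np.array(m['distortion']),np.array(m['rvec'],float),np.array(m['tvec'],float)
def ray(n,xy,z):
    K,d,r,t=cam(n); p=cv2.undistortPoints(np.array([[xy]],float),K,d)[0,0]
    Rm=cv2.Rodrigues(r)[0]; o=-Rm.T@t; v=Rm.T@np.array([p[0],p[1],1]); return o+v*(z-o[2])/v[2]
def proj(n,P):
    K,d,r,t=cam(n); return cv2.projectPoints(np.array(P,float).reshape(-1,1,3),r,t,K,d)[0][:,0]
def shot(n,f=None):
    im=ctrl.get_image(n)
    if f: cv2.imwrite('pics/'+f,im)
    return im
E
python3 - <<'E'
from h import *
a=shot('top','t0.png');b=shot('side','s0.png')
for c in('top','side'):
    K,d,r,t=cam(c);print(c,-cv2.Rodrigues(r)[0].T@t,K[0,0])
for n,z in(('bin',0),('bin_in',5),('bin_mouth',76),('lid_grip',100),('knob_grip',98),('board',0),('dish',0),('pot1',0)):
    for c in('top','side'):
        for q in ctrl.landmark_of(c,n)[:2]: print(n,c,np.round(q['xy']),round(q['conf'],2),ray(c,q['xy'],z).round())
for q in ctrl.regions_of('top','shell1'):
    m=q['pixels'].astype('uint8'); print('shell',np.round(q['xy']),round(q['conf'],2),m.sum(),ray('top',q['xy'],28).round(),cv2.minAreaRect(cv2.findNonZero(m)))
print(ctrl.read_state())
E
```

```text
top [557.97614523  14.40386403 956.59255204] 485.45274049501455
side [102.9400302  647.34522766 660.81474224] 533.6471451909698
bin top [374. 237.] 0.71 [ 547. -187.    0.]
bin top [148. 197.] 0.4 [626. 259.   0.]
bin side [352. 219.] 0.59 [ 549. -191.    0.]
bin side [405. 179.] 0.38 [ 529. -411.    0.]
bin_in top [134. 246.] 0.18 [529. 283.   5.]
bin_mouth top [419. 228.] 0.67 [ 564. -255.   76.]
bin_mouth side [360. 174.] 0.95 [ 568. -251.   76.]
lid_grip top [421. 228.] 0.82 [ 564. -253.  100.]
lid_grip side [361. 162.] 0.77 [ 575. -261.  100.]
knob_grip top [420. 281.] 0.97 [ 470. -250.   98.]
knob_grip side [402. 180.] 0.7 [ 470. -248.   98.]
knob_grip side [360. 163.] 0.24 [ 575. -259.   98.]
board top [186. 229.] 0.8 [563. 183.   0.]
board top [143. 199.] 0.28 [622. 269.   0.]
board side [228. 317.] 0.77 [570. 186.   0.]
board side [352. 220.] 0.65 [ 546. -186.    0.]
dish top [215. 258.] 0.67 [507. 125.   0.]
dish top [234. 131.] 0.56 [759.  91.   0.]
pot1 top [329. 137.] 0.98 [ 746. -100.    0.]
pot1 top [402. 139.] 0.89 [ 743. -246.    0.]
pot1 side [257. 209.] 0.74 [ 738.
[... 488 characters left out ...]
9325,  0.04508473,  1.53659716, -0.0187013 ,
        1.20691068, -0.0506951 ]), 'dq': array([ 1.08628689e-03, -4.54434973e-05, -6.71847435e-04,  2.86053288e-04,
        1.11742898e-05, -3.05508980e-04,  1.43207259e-03]), 'joint_efforts': array([ 2.72098732e-04, -4.75022221e+01,  1.36308175e+00, -2.54529405e+01,
        1.14932848e-02,  8.51080767e-04,  2.03304620e-05]), 'position': array([ 210.56206834, -614.98320691,  231.35203244]), 'orientation': array([9.86426023e-01, 1.64206268e-01, 8.36345061e-06, 5.60890649e-05]), 'ft_force': array([ 0.42242259, -0.68701247,  0.154668  ]), 'ft_torque': array([-0.04040565,  0.04918159,  0.01905886]), 'gripper_force': 0.0, 'opening': 1.0026379276400443}
```

View pics/t0.png

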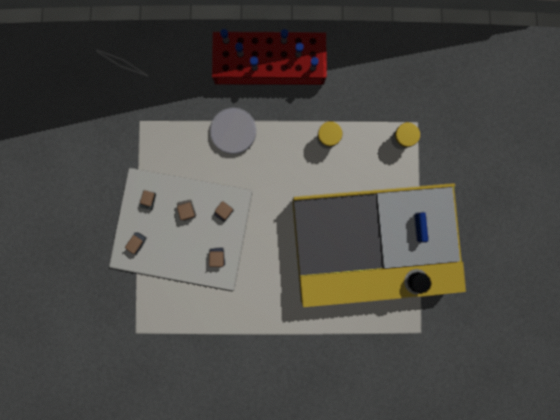

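View pics/s0.png

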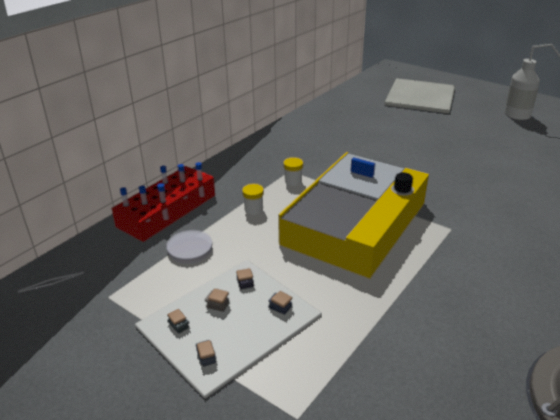

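The lid covers the right-hand end (tab at 421,228; knob at 420,281), so the box opens to the left in the picture. Five chunks lie on the board, near (147,200), (186,211), (224,211), (135,244) and (217,258).

```bash
cat >> h.py <<'E'
def shells(im,c='top',z=30):
    hsv=cv2.cvtColor(im,cv2.COLOR_BGR2HSV); m=cv2.inRange(hsv,(3,60,60),(18,255,255))
    n,l,s,ce=cv2.connectedComponentsWithStats(m); out=[]
    for i in range(1,n):
        if s[i,4]<60 or s[i,4]>900: continue
        pts=cv2.findNonZero((l==i).astype('uint8'))[:,0]
        W=np.array([ray(c,p,z)[:2] for p in pts.astype(float)],dtype=np.float32)
        r=cv2.minAreaRect(W); out.append((ce[i].round(),s[i,4],W.mean(0).round(1),np.round(r[1],1),round(r[2],1)))
    return out
E
cat > goto.py <<'E'
# print tool-frame delta to reach target x y z yaw(deg of tool x in world)
import sys; from h import *
x,y,z,yaw=map(float,sys.argv[1:5]); s=ctrl.read_state(); 
Rc=R.from_quat(s['orientation']); T=R.from_euler('z',yaw,degrees=True)*R.from_euler('x',180,degrees=True)
print('pos',s['position'].round(1),'tooldelta(cur axes)',Rc.inv().apply(np.array([x,y,z])-s['position']).round(1),'rot',(Rc.inv()*T).as_rotvec(degrees=True).round(2))
E
python3 - <<'E'
from h import *
im=cv2.imread('pics/t0.png'); hsv=cv2.cvtColor(im,cv2.COLOR_BGR2HSV)
for q in shells(im): print(q)
m=cv2.inRange(hsv,(20,120,80),(35,255,255)); m[:170]=0
W=np.array([ray('top',p,76)[:2] for p in cv2.findNonZero(m)[:,0].astype(float)],np.float32)
r=cv2.minAreaRect(W);print(r,cv2.boxPoints(r))
m=cv2.inRange(hsv,(105,120,50),(130,255,255)); m[:170]=0
W=np.array([ray('top',p,110)[:2] for p in cv2.findNonZero(m)[:,0].astype(float)],np.float32)
print(len(W),cv2.minAreaRect(W),W.mean(0))
for q in ctrl.regions_of('side','lid_grip')[:1]: print(q['xy'])
m=cv2.inRange(hsv,(0,0,0),(180,255,30)); m[:265]=0;m[300:]=0;m[:,:405]=0;m[:,435:]=0
W=np.array([ray('top',p,108)[:2] for p in cv2.findNonZero(m)[:,0].astype(float)],np.float32);print(cv2.minEnclosingCircle(W))
E
python3 goto.py 564 -254 200 5
```

```text
(array([147., 198.]), np.int32(153), array([621.5, 253.9], dtype=float32), array([21.9, 26.1]), 75.1)
(array([185., 211.]), np.int32(228), array([597.5, 179.6], dtype=float32), array([30.3, 28.4]), 16.8)
(array([223., 210.]), np.int32(172), array([598.9, 106.4], dtype=float32), array([26.1, 24.4]), 53.5)
(array([133., 244.]), np.int32(181), array([532.8, 278.3], dtype=float32), array([22. , 30.6]), 56.7)
(array([216., 259.]), np.int32(213), array([505.7, 120.2], dtype=float32), array([26.5, 26.7]), 0.2)
pos [ 210.6 -615.   231.4] tooldelta(cur axes) [ 451.3 -227.    31.3] rot [ 1.00e-02 -0.00e+00  1.39e+01]Traceback (most recent call last):
  File "<stdin>", line 5, in <module>
  File "h.py", line 7, in ray
    K,d,r,t=cam(n); p=cv2.undistortPoints(np.array([[xy]],float),K,d)[0,0]
            ~~~^^^
  File "h.py", line 5, in cam
    m=ctrl.camera_model(n); K=np.array([[m['fx'],0,m['cx']],[0,m['fy'],m['cy']],[0,0,1]]); return K,np.array(m['distortion']),np.array(m['rvec'],float),np.array(m['tvec'],float)
ValueError: time passes only in moves, steps and waits
```

```bash
sed -i 's/^def cam(n):/from functools import lru_cache\n@lru_cache\ndef cam(n):/' h.py
python3 - <<'E'
from h import *
im=cv2.imread('pics/t0.png'); hsv=cv2.cvtColor(im,cv2.COLOR_BGR2HSV)
m=cv2.inRange(hsv,(20,120,80),(35,255,255)); m[:170]=0
W=np.array([ray('top',p,76)[:2] for p in cv2.findNonZero(m)[:,0].astype(float)],np.float32)
r=cv2.minAreaRect(W);print(r,cv2.boxPoints(r))
m=cv2.inRange(hsv,(105,120,50),(130,255,255)); m[:170]=0
W=np.array([ray('top',p,110)[:2] for p in cv2.findNonZero(m)[:,0].astype(float)],np.float32)
print(len(W),cv2.minAreaRect(W),W.mean(0))
m=cv2.inRange(hsv,(0,0,0),(180,255,30)); m[:265]=0;m[300:]=0;m[:,:405]=0;m[:,435:]=0
W=np.array([ray('top',p,108)[:2] for p in cv2.findNonZero(m)[:,0].astype(float)],np.float32);print(cv2.minEnclosingCircle(W),np.median(W,0))
E
```

```text
((534.8148193359375, -182.4493865966797), (201.1444091796875, 301.5556335449219), 5.100284576416016) [[ 421.23676   -41.209347]
 [ 448.04486  -341.571   ]
 [ 648.3929   -323.68942 ]
 [ 621.5848    -23.327759]]
182 ((566.2865600585938, -252.47686767578125), (49.96133804321289, 11.250812530517578), 4.679335594177246) [ 566.2377  -252.46645]
((460.1648864746094, -248.9836883544922), 29.03513526916504) [ 468.02847 -244.46808]
```

Emit:
play_rows(
  deltas="50 -25 -8 0 0 0; 50 -25 0 0 0 3; 50 -25 0 0 0 3; 50 -25 0 0 0 3; 50 -25 0 0 0 3; 50 -25 0 0 0 2; 40 -25 10 0 0 0; 30 -15 10 0 0 0; 0 0 0 0 0 0",
  gripper=60,
)

```text
t: 2.08
position: [533.8, -348.4, 218.1]
orientation: [0.999, 0.046, -0.0, -0.001]
ft_force: [0.6, 0.4, 0.0]
opening: 0.699
gripper_force: 0.0
```

```bash
python3 goto.py 566 -253 150 5
```

```text
pos [ 533.8 -348.4  218.1] tooldelta(cur axes) [ 40.8 -91.9  68.4] rot [-0.15 -0.    0.26]
```

Emit:
play_rows(
  deltas="14 -31 15 0 0 0; 14 -31 20 0 0 0; 13 -30 33 0 0 0; 0 0 0 0 0 0; 0 0 30 0 0 0; 0 0 30 0 0 0; 0 0 9 0 0 0; 0 0 0 0 0 0",
)

```text
t: 3.08
position: [564.0, -258.5, 82.9]
orientation: [0.999, 0.042, 0.0, 0.0]
ft_force: [-0.9, -0.2, -0.5]
opening: 0.704
gripper_force: 0.0
```

Emit:
play_rows(
  deltas="0 0 0 0 0 0; 0 0 0 0 0 0; 0 0 0 0 0 0; 0 0 0 0 0 0",
  gripper=5,
  grip_force=40,
)

```text
t: 3.58
position: [564.9, -256.3, 83.5]
orientation: [0.999, 0.043, 0.001, -0.0]
ft_force: [-1.7, 2.2, 6.1]
opening: 0.155
gripper_force: 40.3
```

Emit:
play_rows(
  deltas="0 -6 0 0 0 0; 0 -6 0 0 0 0; 0 -6 0 0 0 0; 0 0 0 0 0 0; 0 0 0 0 0 0",
)

```text
t: 4.2
position: [564.2, -248.3, 83.6]
orientation: [0.999, 0.041, 0.003, 0.006]
ft_force: [3.9, -15.9, -1.4]
opening: 0.156
gripper_force: 40.3
```

The lid stopped dead after about 8 mm, so it is latched. I'll push it shut and turn the knob.

Emit:
play_rows(
  deltas="0 9 0 0 0 0; 0 9 0 0 0 0; 0 6 0 0 0 0; 0 0 0 0 0 0; 0 0 0 0 0 0",
)

```text
t: 4.82
position: [564.9, -256.5, 83.4]
orientation: [0.999, 0.044, -0.001, -0.004]
ft_force: [-5.6, 10.1, 13.1]
opening: 0.158
gripper_force: 42.2
```

Emit:
play_rows(
  deltas="0 -3 0 0 0 0; 0 0 0 0 0 0; 0 0 -30 0 0 0; 0 0 -30 0 0 0; 0 0 0 0 0 0",
  gripper=60,
)

```text
t: 5.45
position: [566.1, -261.3, 144.6]
orientation: [0.999, 0.042, 0.002, 0.001]
ft_force: [0.2, 0.8, -0.1]
opening: 0.703
gripper_force: 0.0
```

```bash
python3 goto.py 468.5 -248 82 5; python3 -c "
from h import *
print(ctrl.read_state()['joint_pos'])"
```

```text
pos [ 566.1 -261.3  144.6] tooldelta(cur axes) [-96.4 -21.7  62.1] rot [ 0.17 -0.26 -0.15]
[ 0.45897624  0.42461686 -0.12521311  1.69895011  0.06146248  1.01653494
 -1.17354612]
```

Emit:
play_rows(
  deltas="-32 -7 0 0 0 0; -32 -7 0 0 0 0; -32 -8 0 0 0 0; 0 0 0 0 0 0; 0 0 25 0 0 0; 0 0 25 0 0 0; 0 0 12 0 0 0; 0 0 0 0 0 0",
)

```text
t: 6.45
position: [466.7, -246.0, 79.2]
orientation: [0.999, 0.043, -0.001, -0.0]
ft_force: [0.2, 0.0, 0.4]
opening: 0.706
gripper_force: 0.0
```

Emit:
play_rows(
  deltas="0 0 0 0 0 0; 0 0 0 0 0 0; 0 0 0 0 0 0; 0 0 0 0 0 0",
  gripper=30,
  grip_force=40,
)

```text
t: 6.95
position: [468.5, -249.4, 82.0]
orientation: [0.999, 0.042, 0.002, 0.002]
ft_force: [0.3, -5.5, -0.8]
opening: 0.408
gripper_force: 40.2
```

Emit:
play_rows(
  deltas="0 0 0 0 0 -10; 0 0 0 0 0 -10; 0 0 0 0 0 -10; 0 0 0 0 0 -10; 0 0 0 0 0 -10; 0 0 0 0 0 -10; 0 0 0 0 0 -10; 0 0 0 0 0 -10; 0 0 0 0 0 -10; 0 0 0 0 0 0",
)

```text
t: 8.2
position: [468.6, -249.5, 82.0]
orientation: [0.676, 0.736, -0.0, 0.003]
ft_force: [0.5, -4.6, -0.3]
opening: 0.407
gripper_force: 40.3
```

```bash
python3 -c "
from h import *
s=ctrl.read_state();print(s['joint_pos'],R.from_quat(s['orientation']).as_euler('zyx',degrees=True),s['ft_torque'],s['ft_force'])
shot('side','s1.png')"
```

```text
[ 0.77491374  0.37905624 -0.44464229  1.96572137  0.21992906  0.83681076
  0.29546649] [-94.86606127   0.26084323 179.72753447] [-1.03644372 -0.2112578   0.03947883] [ 0.49671554 -4.61765497 -0.34756108]
```

View pics/s1.png

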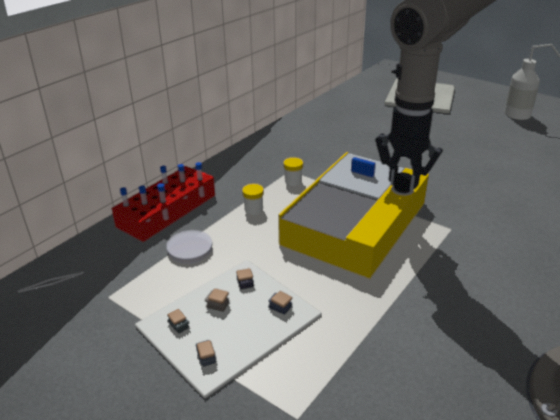

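The gripper holds the knob at (404,182) and has turned it 90°. Next I release it and try the lid again.

Emit:
play_rows(
  deltas="0 0 0 0 0 0; 0 0 0 0 0 0; 0 0 -25 0 0 0; 0 0 -30 0 0 0; 0 0 -10 0 0 10; 0 0 0 0 0 10; 0 0 0 0 0 10; 0 0 0 0 0 10; 0 0 0 0 0 10; 0 0 0 0 0 10",
  gripper=58,
)

```text
t: 9.5
position: [467.0, -245.6, 145.4]
orientation: [0.955, 0.297, -0.0, -0.0]
ft_force: [-0.0, 0.2, -0.5]
opening: 0.68
gripper_force: 0.0
```

Emit:
play_rows(
  deltas="0 0 0 0 0 10; 0 0 0 0 0 10; 0 0 0 0 0 10; 30 4 0 0 0 0; 30 4 0 0 0 0; 30 4 0 0 0 0; 0 0 0 0 0 0",
)

```text
t: 10.38
position: [559.8, -249.0, 145.2]
orientation: [0.999, 0.044, 0.001, -0.0]
ft_force: [-0.6, 0.4, -0.1]
opening: 0.68
gripper_force: 0.0
```

```bash
python3 goto.py 566 -256 83 5
```

```text
pos [ 559.8 -249.   145.2] tooldelta(cur axes) [ 5.4  7.5 62.2] rot [-0.05 -0.08  0.05]
```

Emit:
play_rows(
  deltas="5 7 10 0 0 0; 0 0 25 0 0 0; 0 0 25 0 0 0; 0 0 2 0 0 0; 0 0 0 0 0 0",
)

```text
t: 11.0
position: [563.1, -257.5, 83.6]
orientation: [0.999, 0.042, 0.0, 0.0]
ft_force: [0.1, -1.6, 0.9]
opening: 0.677
gripper_force: 0.0
```

Emit:
play_rows(
  deltas="0 0 0 0 0 0; 0 0 0 0 0 0; 0 0 0 0 0 0; 0 0 0 0 0 0; 0 -6 0 0 0 0; 0 -6 0 0 0 0; 0 -8 0 0 0 0; 0 0 0 0 0 0",
  gripper=5,
  grip_force=40,
)

```text
t: 12.0
position: [562.0, -236.6, 84.2]
orientation: [0.999, 0.043, 0.0, 0.0]
ft_force: [-1.0, 2.1, 6.6]
opening: 0.154
gripper_force: 42.5
```

Emit:
play_rows(
  deltas="0 -14 0 0 0 0; 0 -14 0 0 0 0; 0 -14 0 0 0 0; 0 -14 0 0 0 0; 0 -14 0 0 0 0; 0 -14 0 0 0 0; 0 -14 0 0 0 0; 0 -11 0 0 0 0; 0 -6 0 0 0 0; 0 0 0 0 0 0",
)

```text
t: 13.25
position: [552.2, -121.9, 84.2]
orientation: [0.999, 0.043, 0.001, 0.0]
ft_force: [-1.8, 0.4, 7.4]
opening: 0.152
gripper_force: 42.5
```

Emit:
play_rows(
  deltas="0 0 0 0 0 0; 0 0 0 0 0 0; 0 0 -30 0 0 0; 0 0 -35 0 0 0; 0 0 0 0 0 0",
  gripper=60,
)

```text
t: 13.88
position: [553.7, -122.7, 150.7]
orientation: [0.999, 0.043, 0.003, 0.001]
ft_force: [0.1, 0.1, -1.4]
opening: 0.706
gripper_force: 0.0
```

```bash
python3 - <<'E'
from h import *
im=shot('top'); 
for q in shells(im): print(q)
c=cv2.resize(im[160:300,100:260],None,fx=5,fy=4.0*5/4,interpolation=cv2.INTER_CUBIC)[:600]
c=cv2.convertScaleAbs(c,alpha=1.6); 
im2=cv2.resize(im[180:285,105:260],None,fx=5,fy=5,interpolation=cv2.INTER_CUBIC);cv2.imwrite('pics/c1.png',cv2.convertScaleAbs(im2,alpha=1.5))
E
```

```text
(array([147., 198.]), np.int32(154), array([621.4, 253.7], dtype=float32), array([22.2, 26.1]), 72.5)
(array([185., 211.]), np.int32(230), array([597.2, 179.5], dtype=float32), array([30.3, 28.4]), 16.8)
(array([223., 210.]), np.int32(175), array([598.8, 106.4], dtype=float32), array([26.1, 24.8]), 53.4)
(array([133., 244.]), np.int32(181), array([532.7, 278.3], dtype=float32), array([22.3, 30.5]), 54.8)
(array([216., 259.]), np.int32(214), array([505.8, 120.2], dtype=float32), array([26.5, 26.7]), 0.2)
```

View pics/c1.png

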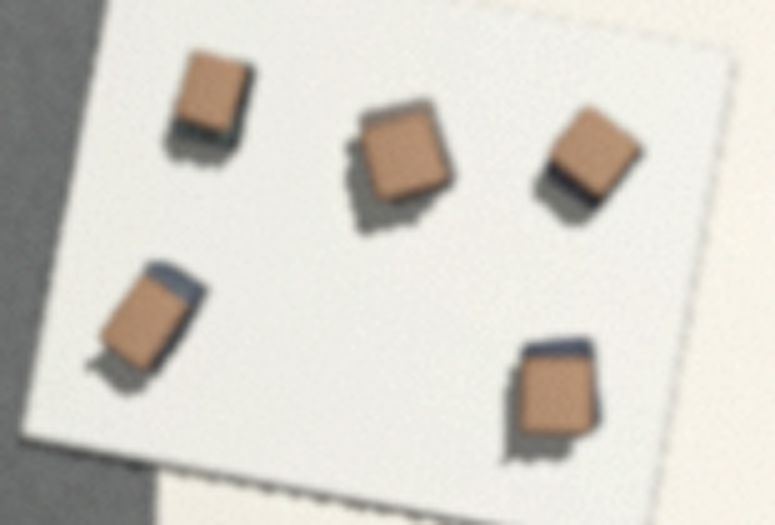

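The crop shows all five tan chunks with clear edge directions: lower right (556,395) at about −4°, upper right (595,152) about −37°, middle (408,150) about +16°, upper left (213,92) about −16° and lower left (152,312) about −33°. I'll take the lower right one first.

```bash
python3 goto.py 506 120 150 -4
```

```text
pos [ 552.3 -122.5  149. ] tooldelta(cur axes) [ -25.4 -245.6   -1.2] rot [ 0.03 -0.11  8.9 ]
```

Emit:
play_rows(
  deltas="-5 -50 0 0 0 0; -5 -50 0 0 0 0; -5 -50 0 0 0 0; -5 -50 0 0 0 0; -5 -45 0 0 0 9; 0 0 30 0 0 0; 0 0 30 0 0 0; 0 0 30 0 0 0; 0 0 0 0 0 0",
)

```text
t: 15.05
position: [502.6, 118.6, 55.1]
orientation: [0.999, -0.036, -0.004, 0.001]
ft_force: [-0.6, -0.1, 0.9]
opening: 0.701
gripper_force: 0.0
```

```bash
python3 goto.py 506 120 12 -4; python3 -c "
from h import *
print(shells(shot('top')))
im=shot('side');cv2.imwrite('pics/s2.png',cv2.resize(im[200:400,100:360],None,fx=3,fy=3))"
```

```text
pos [502.6 118.6  55.1] tooldelta(cur axes) [ 3.7 -1.8 43. ] rot [ 0.14  0.44 -0.07]
[(array([147., 198.]), np.int32(156), array([621.3, 253.9], dtype=float32), array([22.2, 26.6]), 72.6), (array([185., 211.]), np.int32(231), array([597.1, 179.6], dtype=float32), array([30.4, 28.5]), 18.6), (array([223., 210.]), np.int32(174), array([598.8, 106.5], dtype=float32), array([26.1, 24.8]), 53.4), (array([133., 244.]), np.int32(181), array([532.8, 278.3], dtype=float32), array([22. , 30.6]), 56.7)]
```

View pics/s2.png

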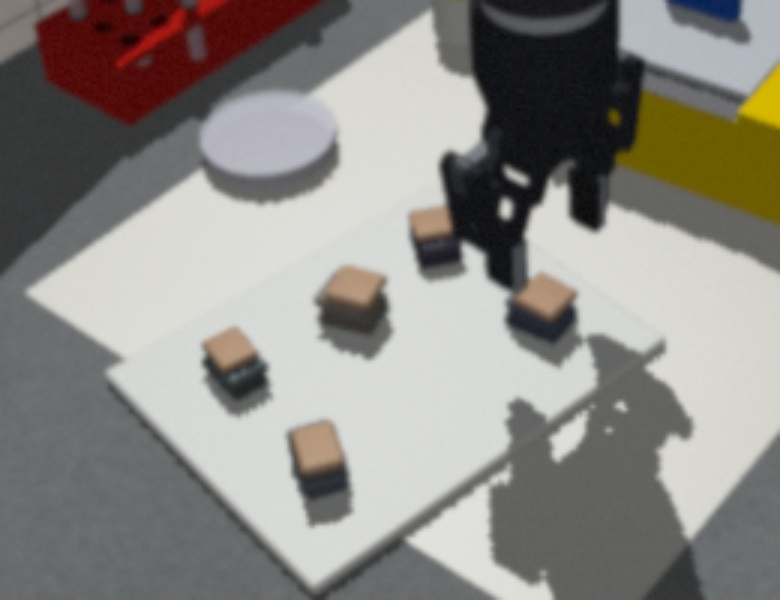

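The gripper straddles the near-right chunk (540,305 in the crop), so I descend and grip.

Emit:
play_rows(
  deltas="4 -2 22 0 0 0; 0 0 20 0 0 0; 0 0 0 0 0 0",
)

```text
t: 15.52
position: [509.7, 121.0, 16.3]
orientation: [0.999, -0.036, -0.0, 0.0]
ft_force: [0.2, -1.3, 0.6]
opening: 0.701
gripper_force: 0.0
```

Emit:
play_rows(
  deltas="0 0 0 0 0 0; 0 0 0 0 0 0; 0 0 0 0 0 0; 0 0 0 0 0 0; 0 0 -30 0 0 0; 0 0 -40 0 0 0; 0 0 -40 0 0 0; 0 0 -30 0 0 0; 0 0 0 0 0 0",
  gripper=10,
  grip_force=40,
)

```text
t: 16.65
position: [512.0, 121.7, 159.3]
orientation: [0.999, -0.036, 0.003, -0.001]
ft_force: [-0.5, -0.2, -0.9]
opening: 0.323
gripper_force: 38.3
```

```bash
python3 goto.py 543 -260 150 5;python3 -c "
from h import *
print([list(q[2]) for q in shells(shot('top'))])"
```

```text
pos [512.  121.7 159.3] tooldelta(cur axes) [ 58.2 378.5   9.1] rot [-0.07 -0.37 -9.11]
[[np.float32(621.4), np.float32(253.8)], [np.float32(597.2), np.float32(179.5)], [np.float32(598.7), np.float32(106.3)], [np.float32(534.7), np.float32(278.3)]]
```

Emit:
play_rows(
  deltas="7 47 0 0 0 0; 7 47 0 0 0 0; 7 47 0 0 0 0; 7 47 0 0 0 0; 7 47 0 0 0 0; 8 48 0 0 0 0; 8 48 0 0 0 0; 7 47 0 0 0 -9; 0 0 0 0 0 0",
)

```text
t: 17.82
position: [538.6, -265.3, 154.3]
orientation: [0.999, 0.039, -0.002, 0.001]
ft_force: [-0.9, -0.0, -0.3]
opening: 0.323
gripper_force: 38.3
```

```bash
python3 goto.py 543 -260 70 5
```

```text
pos [ 538.6 -265.3  154.3] tooldelta(cur axes) [ 5.1 -5.1 84.3] rot [ 0.07  0.19 -0.53]
```

Emit:
play_rows(
  deltas="5 -5 30 0 0 0; 0 0 30 0 0 0; 0 0 25 0 0 0; 0 0 0 0 0 0",
)

```text
t: 18.32
position: [542.9, -252.3, 68.3]
orientation: [0.999, 0.043, -0.003, -0.002]
ft_force: [0.7, -0.6, -0.4]
opening: 0.318
gripper_force: 38.3
```

Emit:
play_rows(
  deltas="0 0 0 0 0 0; 0 0 0 0 0 0; 0 0 -30 0 0 0; 0 0 -40 0 0 0; 0 0 -20 0 0 0; 0 0 0 0 0 0",
  gripper=50,
)

```text
t: 19.08
position: [547.1, -255.3, 164.2]
orientation: [0.999, 0.043, 0.003, 0.001]
ft_force: [-0.5, -0.4, -0.5]
opening: 0.584
gripper_force: 0.0
```

```bash
python3 goto.py 599 106 150 5; python3 goto.py 599 106 150 -37;python3 -c "
from h import *
print([list(q[2]) for q in shells(shot('top'))]); print(ctrl.read_state()['joint_pos'])"
```

```text
pos [ 547.1 -255.3  164.2] tooldelta(cur axes) [  82.4 -355.6   13.6] rot [ 0.17 -0.3  -0.11]
pos [ 547.1 -255.3  164.2] tooldelta(cur axes) [  82.4 -355.6   13.6] rot [ 0.05 -0.35 41.89]
[[np.float32(621.4), np.float32(253.9)], [np.float32(597.2), np.float32(179.4)], [np.float32(571.6), np.float32(129.1)], [np.float32(544.5), np.float32(-248.6)], [np.float32(532.8), np.float32(278.3)]]
[ 0.51447915  0.37633995 -0.19002535  1.73022898  0.08091996  1.04014945
 -1.18880895]
```

```bash
python3 - <<'E'
from h import *
im=shot('top')
for q in shells(im): print(q)
p=proj('top',[571,129,30])[0].astype(int);print(p)
cv2.imwrite('pics/c2.png',cv2.convertScaleAbs(cv2.resize(im[p[1]-25:p[1]+25,p[0]-30:p[0]+30],None,fx=6,fy=6,interpolation=cv2.INTER_CUBIC),alpha=1.5))
E
```

```text
(array([147., 198.]), np.int32(155), array([621.4, 253.8], dtype=float32), array([22.2, 26.1]), 72.5)
(array([185., 211.]), np.int32(229), array([597.3, 179.5], dtype=float32), array([29.7, 28.5]), 18.6)
(array([212., 224.]), np.int32(176), array([571.5, 128.8], dtype=float32), array([25.7, 24.9]), 51.7)
(array([409., 238.]), np.int32(104), array([ 545.6, -248.9], dtype=float32), array([27.8, 26.4]), 8.9)
(array([133., 244.]), np.int32(183), array([532.8, 278.2], dtype=float32), array([22.3, 30.8]), 54.8)
[211 224]
```

View pics/c2.png

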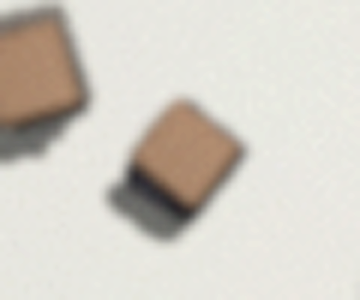

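Emit:
play_rows(
  deltas="3 -50 0 0 0 0; 3 -50 0 0 0 0; 4 -50 0 0 0 0; 4 -50 0 0 0 0; 4 -50 0 0 0 0; 4 -50 0 0 0 0; 4 -50 0 0 0 0; 4 -20 15 0 0 0; 0 0 0 0 0 0",
  gripper=60,
)

```text
t: 20.3
position: [541.7, 118.2, 144.1]
orientation: [0.999, 0.045, -0.002, 0.0]
ft_force: [-0.9, 0.4, 0.1]
opening: 0.702
gripper_force: 0.0
```

The chunk knocked aside now lies at (571,129), same orientation. I'll grip it on the other pair of faces (tool x at 53°) to stay clear of its neighbour.

```bash
python3 goto.py 571 129 100 53
```

```text
pos [541.7 118.2 144.1] tooldelta(cur axes) [30.3 -8.2 44. ] rot [ -0.12   0.24 -47.87]
```

Emit:
play_rows(
  deltas="30 -8 0 0 0 -9; 0 0 0 0 0 -10; 0 0 0 0 0 -10; 0 0 20 0 0 -10; 0 0 24 0 0 -9; 0 0 40 0 0 0; 0 0 0 0 0 0",
)

```text
t: 21.18
position: [570.1, 123.7, 59.2]
orientation: [0.896, 0.444, -0.004, -0.0]
ft_force: [1.5, -0.5, 1.0]
opening: 0.705
gripper_force: 0.0
```

```bash
python3 goto.py 571 129 14 53
```

```text
pos [570.1 123.7  59.2] tooldelta(cur axes) [ 5.1 -2.3 45.2] rot [-0.24  0.41 -0.25]
```

Emit:
play_rows(
  deltas="4 -2 24 0 0 0; 0 0 21 0 0 0; 0 0 0 0 0 0",
)

```text
t: 21.55
position: [572.7, 130.3, 16.3]
orientation: [0.895, 0.445, -0.002, 0.0]
ft_force: [0.2, 0.2, -0.5]
opening: 0.707
gripper_force: 0.0
```

Emit:
play_rows(
  deltas="0 0 0 0 0 0; 0 0 0 0 0 0; 0 0 0 0 0 0; 0 0 0 0 0 0; 0 0 -30 0 0 0; 0 0 -40 0 0 0; 0 0 -40 0 0 10; 0 0 -30 0 0 10; 0 0 0 0 0 10; 0 0 0 0 0 10",
  gripper=10,
  grip_force=40,
)

```text
t: 22.8
position: [573.6, 131.4, 157.7]
orientation: [0.994, 0.109, 0.0, 0.0]
ft_force: [0.2, -0.7, -0.2]
opening: 0.364
gripper_force: 39.8
```

```bash
python3 goto.py 589 -253 150 5;python3 -c "
from h import *
print([list(q[2]) for q in shells(shot('top'))])"
```

```text
pos [573.6 131.4 157.7] tooldelta(cur axes) [-68.6 378.5   7.8] rot [ 0.02 -0.02  7.57]
[[np.float32(543.0), np.float32(-253.9)]]
```

Emit:
play_rows(
  deltas="-8 47 0 0 0 0; -8 47 0 0 0 0; -8 47 0 0 0 0; -9 47 0 0 0 0; -9 47 0 0 0 0; -9 47 0 0 0 0; -9 48 0 0 0 0; -9 48 0 0 0 8; 0 0 0 0 0 0",
)

```text
t: 23.98
position: [589.0, -258.9, 156.7]
orientation: [0.999, 0.039, -0.001, 0.002]
ft_force: [-0.0, 1.0, -0.4]
opening: 0.36
gripper_force: 39.9
```

```bash
python3 goto.py 589 -253 70 5
```

```text
pos [ 589.  -258.9  156.7] tooldelta(cur axes) [ 0.6 -6.2 86.6] rot [ 0.18  0.11 -0.48]
```

Emit:
play_rows(
  deltas="0 -5 30 0 0 0; 0 0 30 0 0 0; 0 0 26 0 0 0; 0 0 0 0 0 0",
)

```text
t: 24.48
position: [588.4, -245.5, 68.9]
orientation: [0.999, 0.044, -0.003, -0.001]
ft_force: [-0.2, -0.0, -0.1]
opening: 0.363
gripper_force: 39.9
```

Emit:
play_rows(
  deltas="0 0 0 0 0 0; 0 0 0 0 0 0; 0 0 -30 0 0 0; 0 0 -40 0 0 0; 0 0 -20 0 0 0; 0 0 0 0 0 0",
  gripper=50,
)

```text
t: 25.22
position: [591.7, -247.8, 163.4]
orientation: [0.999, 0.043, 0.002, 0.001]
ft_force: [-0.3, -0.4, -1.4]
opening: 0.584
gripper_force: 0.0
```

```bash
python3 goto.py 597 179 150 16;python3 -c "
from h import *
print([q[2:] for q in shells(shot('top'))])"
```

```text
pos [ 591.7 -247.8  163.4] tooldelta(cur axes) [  41.7 -424.8   12.7] rot [  0.14  -0.21 -11.1 ]
[(array([621.4, 253.7], dtype=float32), array([22.2, 26.1]), 72.5), (array([597.2, 179.4], dtype=float32), array([30.4, 28.5]), 18.6), (array([ 591.1, -238.6], dtype=float32), array([ 7.8, 25.1]), 89.2), (array([ 543.2, -254.1], dtype=float32), array([28.7, 26.7]), 8.9), (array([532.7, 278.3], dtype=float32), array([22.4, 30.5]), 54.1)]
```

Two are in the well. Next is the middle chunk.

Emit:
play_rows(
  deltas="4 -50 0 0 0 0; 4 -50 0 0 0 0; 5 -50 0 0 0 0; 5 -50 0 0 0 0; 5 -50 0 0 0 0; 5 -50 0 0 0 0; 5 -50 0 0 0 0; 5 -50 15 0 0 0; 4 -25 40 0 0 -10; 0 0 0 0 0 0",
  gripper=60,
)

```text
t: 26.52
position: [591.5, 181.4, 101.2]
orientation: [0.991, 0.132, -0.005, -0.0]
ft_force: [-0.0, -0.6, -0.2]
opening: 0.701
gripper_force: 0.0
```

```bash
python3 goto.py 597 179.5 14 16
```

```text
pos [591.5 181.4 101.2] tooldelta(cur axes) [ 5.7  3.4 87.1] rot [-0.08  0.57 -0.84]
```

Emit:
play_rows(
  deltas="3 2 40 0 0 0; 0 0 30 0 0 0; 0 0 17 0 0 0; 0 0 0 0 0 0",
)

```text
t: 27.02
position: [598.7, 177.1, 18.3]
orientation: [0.992, 0.129, -0.001, 0.001]
ft_force: [0.4, -0.1, 0.6]
opening: 0.705
gripper_force: 0.0
```

Emit:
play_rows(
  deltas="0 0 0 0 0 0; 0 0 0 0 0 0; 0 0 0 0 0 0; 0 0 0 0 0 0; 0 0 -30 0 0 0; 0 0 -40 0 0 0; 0 0 -40 0 0 0; 0 0 -30 0 0 0; 0 0 0 0 0 0",
  gripper=10,
  grip_force=40,
)

```text
t: 28.15
position: [601.0, 179.2, 162.1]
orientation: [0.992, 0.13, 0.003, -0.0]
ft_force: [0.4, -0.3, -0.2]
opening: 0.337
gripper_force: 39.6
```

```bash
python3 goto.py 564 -225 150 5
```

```text
pos [601.  179.2 162.1] tooldelta(cur axes) [-139.7  381.1   11.3] rot [-0.03 -0.32  9.89]
```

Emit:
play_rows(
  deltas="-15 48 0 0 0 0; -15 48 0 0 0 0; -15 48 0 0 0 0; -15 48 0 0 0 0; -15 48 0 0 0 0; -15 48 0 0 0 0; -16 48 0 0 0 0; -16 48 0 0 0 0; -28 54 0 0 0 10; 0 0 0 0 0 0",
)

```text
t: 29.4
position: [562.8, -291.1, 157.2]
orientation: [0.999, 0.037, -0.002, 0.002]
ft_force: [-0.1, 0.6, -0.7]
opening: 0.341
gripper_force: 39.7
```

```bash
python3 goto.py 570 -288 85 5;python3 -c "
from h import *
print([q[2:] for q in shells(shot('top'))])"
```

```text
pos [ 562.8 -291.1  157.2] tooldelta(cur axes) [ 7.7 -2.8 72.2] rot [ 0.18  0.29 -0.76]
[(array([621.4, 253.7], dtype=float32), array([22.2, 26.1]), 72.5), (array([ 592. , -246.6], dtype=float32), array([23.5, 27.3]), 89.2), (array([ 543.2, -254.2], dtype=float32), array([28.8, 27. ]), 6.6), (array([532.8, 278.3], dtype=float32), array([22. , 30.6]), 56.7)]
```

Emit:
play_rows(
  deltas="5 2 35 0 0 0; 0 0 35 0 0 0; 0 0 0 0 0 0; 0 0 0 0 0 0",
)

```text
t: 29.95
position: [573.1, -284.0, 90.1]
orientation: [0.999, 0.044, 0.001, -0.0]
ft_force: [-0.6, 0.3, -0.5]
opening: 0.34
gripper_force: 39.7
```

Emit:
play_rows(
  deltas="0 0 0 0 0 0; 0 0 0 0 0 0; 0 0 -30 0 0 0; 0 0 -30 0 0 0; 0 0 -10 0 0 0; 0 0 0 0 0 0",
  gripper=46,
)

```text
t: 30.7
position: [572.5, -285.1, 160.0]
orientation: [0.999, 0.043, 0.001, 0.0]
ft_force: [-0.3, 0.9, 0.2]
opening: 0.539
gripper_force: 0.0
```

```bash
python3 goto.py 620 253.5 150 -16;python3 -c "
from h import *
im=shot('top','t3.png')
print([q[2:] for q in shells(im)])"
```

```text
pos [ 572.5 -285.1  160. ] tooldelta(cur axes) [  93.2 -532.6    9.6] rot [ 0.04 -0.08 20.89]
[(array([621.3, 253.9], dtype=float32), array([22.2, 26.1]), 72.5), (array([ 592. , -246.6], dtype=float32), array([25.5, 27. ]), 90.0), (array([ 572. , -281.5], dtype=float32), array([21.7, 29.2]), 89.1), (array([ 543.4, -254.4], dtype=float32), array([29.6, 28. ]), 7.6), (array([532.7, 278.3], dtype=float32), array([22.3, 30.5]), 54.8)]
```

View pics/t3.png

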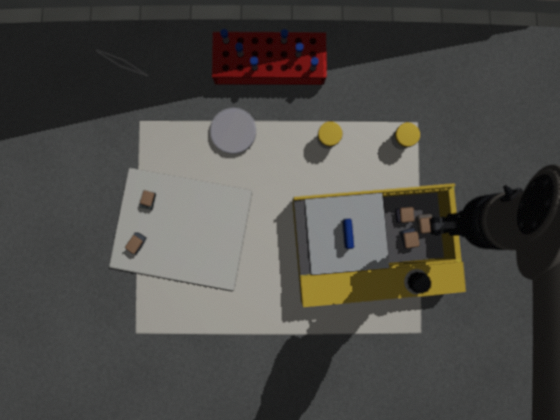

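Three chunks are in the well at (407,214), (425,224) and (411,240); two remain at (147,199) and (135,243). Now the upper left one.

Emit:
play_rows(
  deltas="9 -53 0 0 0 0; 9 -53 0 0 0 0; 9 -53 0 0 0 0; 9 -53 0 0 0 0; 9 -53 0 0 0 0; 9 -53 0 0 0 0; 9 -53 0 0 0 0; 9 -53 0 0 0 0; 9 -53 0 0 0 0; 9 -52 0 0 0 0",
  gripper=60,
)

```text
t: 32.0
position: [615.8, 251.1, 157.4]
orientation: [0.999, 0.043, -0.001, 0.001]
ft_force: [1.0, -0.2, -0.2]
opening: 0.705
gripper_force: 0.0
```

Emit:
play_rows(
  deltas="0 0 0 0 0 10; 0 0 50 0 0 10; 0 0 0 0 0 0",
)

```text
t: 32.38
position: [612.5, 247.8, 103.7]
orientation: [0.991, -0.13, -0.005, 0.003]
ft_force: [-0.8, -0.7, -0.3]
opening: 0.701
gripper_force: 0.0
```

```bash
python3 goto.py 620 253.5 14 -16
```

```text
pos [612.5 247.8 103.7] tooldelta(cur axes) [ 6.5 -8.2 89.6] rot [0.46 0.5  1.05]
```

Emit:
play_rows(
  deltas="2 -3 30 0 0 0; 0 0 20 0 0 0; 0 0 0 0 0 0; 0 0 0 0 0 0",
)

```text
t: 32.88
position: [620.0, 252.3, 60.3]
orientation: [0.991, -0.131, 0.001, -0.0]
ft_force: [0.7, 0.7, 0.3]
opening: 0.702
gripper_force: 0.0
```

```bash
python3 goto.py 620 253.5 14 -16
```

```text
pos [620.  252.3  60.3] tooldelta(cur axes) [-0.4 -1.1 46.3] rot [-0.05 -0.06  0.92]
```

Emit:
play_rows(
  deltas="0 0 25 0 0 0; 0 0 16 0 0 0; 0 0 0 0 0 0",
)

```text
t: 33.25
position: [618.6, 251.7, 17.4]
orientation: [0.991, -0.131, -0.001, 0.001]
ft_force: [-0.5, -0.2, -0.6]
opening: 0.702
gripper_force: 0.0
```

Emit:
play_rows(
  deltas="0 0 0 0 0 0; 0 0 0 0 0 0; 0 0 0 0 0 0; 0 0 0 0 0 0; 0 0 -30 0 0 0; 0 0 -40 0 0 0; 0 0 -40 0 0 -10; 0 0 -30 0 0 -10; 0 0 0 0 0 0",
  gripper=10,
  grip_force=40,
)

```text
t: 34.38
position: [620.8, 252.9, 160.8]
orientation: [0.999, 0.042, 0.002, -0.001]
ft_force: [-0.3, -0.2, -0.7]
opening: 0.289
gripper_force: 39.7
```

```bash
python3 goto.py 569 -222 150 5
```

```text
pos [620.8 252.9 160.8] tooldelta(cur axes) [-91.7 468.8   9.6] rot [-0.1  -0.26 -0.16]
```

Emit:
play_rows(
  deltas="-9 47 0 0 0 0; -9 47 0 0 0 0; -9 47 0 0 0 0; -9 47 0 0 0 0; -9 47 0 0 0 0; -9 47 0 0 0 0; -9 47 0 0 0 0; -9 47 0 0 0 0; -9 47 0 0 0 0; -10 46 0 0 0 0",
)

```text
t: 35.62
position: [567.2, -224.2, 156.3]
orientation: [0.999, 0.042, -0.001, -0.0]
ft_force: [0.9, 0.3, 0.1]
opening: 0.291
gripper_force: 39.7
```

Emit:
play_rows(
  deltas="0 0 0 0 0 0; 0 0 30 0 0 0; 0 0 0 0 0 0",
)

```text
t: 36.0
position: [566.0, -221.0, 124.8]
orientation: [0.999, 0.043, -0.004, -0.002]
ft_force: [-0.4, -0.5, -0.1]
opening: 0.289
gripper_force: 39.7
```

```bash
python3 goto.py 569 -222 90 5;python3 -c "
from h import *
print([q[2:] for q in shells(shot('top'))])"
```

```text
pos [ 566.  -221.   124.8] tooldelta(cur axes) [ 3.1  1.3 34.8] rot [-0.2  0.4 -0.1]
[(array([ 596.1, -244.8], dtype=float32), array([23.1, 23.8]), 0.1), (array([532.8, 278.3], dtype=float32), array([22. , 30.7]), 56.7), (array([ 536. , -250.8], dtype=float32), array([21.5, 15.3]), 89.8)]
```

Emit:
play_rows(
  deltas="0 3 25 0 0 0; 0 0 10 0 0 0; 0 0 0 0 0 0",
)

```text
t: 36.42
position: [568.8, -225.3, 93.1]
orientation: [0.999, 0.043, -0.001, -0.0]
ft_force: [-0.6, 0.1, -0.8]
opening: 0.285
gripper_force: 39.7
```

Emit:
play_rows(
  deltas="0 0 0 0 0 0; 0 0 0 0 0 0; 0 0 -30 0 0 0; 0 0 -35 0 0 0; 0 0 0 0 0 0",
  gripper=40,
)

```text
t: 37.05
position: [571.7, -226.6, 162.3]
orientation: [0.999, 0.043, 0.004, 0.002]
ft_force: [-0.3, -0.3, 1.0]
opening: 0.469
gripper_force: 0.0
```

```bash
python3 goto.py 532 277 150 -33;python3 -c "
from h import *
print([q[2:] for q in shells(shot('top'))])"
```

```text
pos [ 571.7 -226.6  162.3] tooldelta(cur axes) [   3.3 -505.2   10.6] rot [ 0.05 -0.45 37.89]
[(array([ 596.3, -245.5], dtype=float32), array([21.2, 25.6]), 0.1), (array([ 541.3, -253.5], dtype=float32), array([27.4, 26.8]), 89.8), (array([532.7, 278.3], dtype=float32), array([22.3, 30.5]), 54.8)]
```

Emit:
play_rows(
  deltas="0 -50 0 0 0 0; 0 -50 0 0 0 0; 0 -50 0 0 0 0; 0 -50 0 0 0 0; 0 -50 0 0 0 0; 0 -50 0 0 0 0; 0 -51 0 0 0 0; 0 -51 0 0 0 0; 0 -51 0 0 0 0; 1 -51 0 0 0 0",
  gripper=60,
)

```text
t: 38.35
position: [526.1, 277.4, 157.2]
orientation: [0.999, 0.043, -0.001, 0.001]
ft_force: [1.2, -0.3, 0.8]
opening: 0.7
gripper_force: 0.0
```

Emit:
play_rows(
  deltas="0 0 0 0 0 10; 0 0 0 0 0 10; 0 0 20 0 0 10; 0 0 40 0 0 8; 0 0 30 0 0 0; 0 0 0 0 0 0; 0 0 0 0 0 0",
)

```text
t: 39.22
position: [527.4, 276.8, 68.9]
orientation: [0.959, -0.285, 0.0, -0.0]
ft_force: [-0.5, -0.0, 0.2]
opening: 0.703
gripper_force: 0.0
```

```bash
python3 goto.py 532 277 14 -33;python3 -c "
from h import *
print([q[2:] for q in shells(shot('top'))])"
```

```text
pos [527.4 276.8  68.9] tooldelta(cur axes) [ 3.7 -2.7 54.9] rot [-0.04 -0.02 -0.09]
[(array([ 591.9, -246.7], dtype=float32), array([25.5, 27. ]), 90.0), (array([ 572. , -285.6], dtype=float32), array([28.9, 27.7]), 0.0), (array([ 543.4, -254.5], dtype=float32), array([29.6, 27.4]), 7.6), (array([535.3, 276.9], dtype=float32), array([23.3, 25.5]), 54.1)]
```

Emit:
play_rows(
  deltas="3 -2 25 0 0 0; 0 0 27 0 0 0; 0 0 0 0 0 0",
)

```text
t: 39.65
position: [529.9, 275.9, 15.8]
orientation: [0.959, -0.285, -0.001, 0.001]
ft_force: [-0.7, -0.1, -0.2]
opening: 0.703
gripper_force: 0.0
```

Emit:
play_rows(
  deltas="0 0 0 0 0 0; 0 0 0 0 0 0; 0 0 0 0 0 0; 0 0 0 0 0 0; 0 0 -30 0 0 0; 0 0 -40 0 0 0; 0 0 -40 0 0 -10; 0 0 -30 0 0 -10; 0 0 0 0 0 -10; 0 0 0 0 0 -8",
  gripper=10,
  grip_force=40,
)

```text
t: 40.9
position: [530.8, 276.3, 157.2]
orientation: [0.999, 0.045, 0.001, -0.0]
ft_force: [-0.4, -0.0, -0.5]
opening: 0.289
gripper_force: 39.4
```

```bash
python3 goto.py 566 -254 150 5;python3 -c "
from h import *
im=shot('top'); a=cv2.resize(im[175:315,285:475],None,fx=3,fy=3)
b=shot('side'); b=cv2.resize(b[130:280,260:450],None,fx=3,fy=3)[:420]
cv2.imwrite('pics/w.png',np.hstack([a,b])[:,:][:, :1140] if 0 else cv2.resize(cv2.convertScaleAbs(np.hstack([a,b]),alpha=1.6),(800,295)))"
```

```text
pos [530.8 276.3 157.2] tooldelta(cur axes) [-12.7 531.4   7.2] rot [-0.   -0.08  0.17]
```

View pics/w.png

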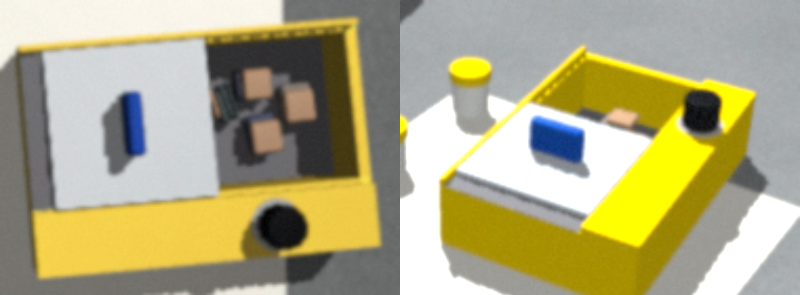

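The fourth chunk is on its side in the well by the lid's edge (220,98 in the crop). The last goes into the free corner.

Emit:
play_rows(
  deltas="-5 57 0 0 0 0; -5 57 0 0 0 0; -5 57 0 0 0 0; -5 57 0 0 0 0; -5 57 0 0 0 0; -5 57 0 0 0 0; -5 57 0 0 0 0; -5 57 0 0 0 0; -5 57 0 0 0 0; -5 57 0 0 0 0",
)

```text
t: 42.25
position: [529.3, -297.4, 156.6]
orientation: [0.999, 0.041, 0.0, 0.0]
ft_force: [1.5, 0.4, 0.1]
opening: 0.294
gripper_force: 39.5
```

Emit:
play_rows(
  deltas="0 0 0 0 0 0; 0 0 30 0 0 0; 0 0 0 0 0 0; 0 0 0 0 0 0",
)

```text
t: 42.75
position: [530.0, -295.0, 127.0]
orientation: [0.999, 0.043, 0.0, 0.0]
ft_force: [-0.4, -1.2, -0.7]
opening: 0.294
gripper_force: 39.6
```

```bash
python3 goto.py 530 -294 90 5
```

```text
pos [ 530. -295.  127.] tooldelta(cur axes) [ 0. -1. 37.] rot [ 0.01 -0.04 -0.07]
```

Then up and over to above the parked tab at about (552,−122), which also clears the camera's view.

Emit:
play_rows(
  deltas="0 0 25 0 0 0; 0 0 13 0 0 0; 0 0 0 0 0 0; 0 0 0 0 0 0",
)

```text
t: 43.25
position: [530.1, -296.0, 89.2]
orientation: [0.999, 0.043, 0.001, 0.0]
ft_force: [0.0, 0.1, -0.7]
opening: 0.294
gripper_force: 39.6
```

Emit:
play_rows(
  deltas="0 0 0 0 0 0; 0 0 0 0 0 0; 0 0 -30 0 0 0; 0 0 -35 0 0 0; 19 -40 0 0 0 0; 19 -40 0 0 0 0; 0 -45 0 0 0 0; 0 -45 0 0 0 0; 0 0 0 0 0 0",
  gripper=40,
)

```text
t: 44.38
position: [553.1, -118.0, 153.8]
orientation: [0.999, 0.047, 0.0, -0.001]
ft_force: [-0.4, -0.5, 0.4]
opening: 0.466
gripper_force: 0.0
```

```bash
python3 goto.py 552.5 -122 84 5;python3 -c "
from h import *
im=shot('top'); print([q[2:] for q in shells(im)]); cv2.imwrite('pics/w2.png',cv2.convertScaleAbs(cv2.resize(im[120:315,200:475],None,fx=2.5,fy=2.5),alpha=1.6))"
```

```text
pos [ 553.1 -118.   153.8] tooldelta(cur axes) [-1.1  4.1 69.8] rot [-0.11 -0.05  0.34]
[]
```

View pics/w2.png

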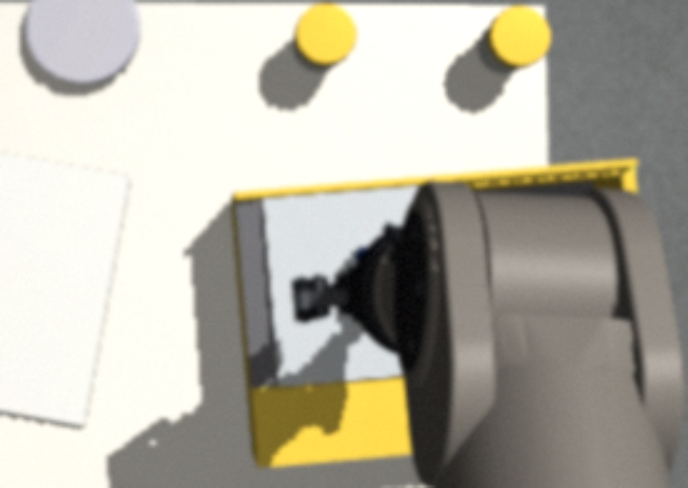

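The arm hides the well here, so I move aside to check it before shutting.

Emit:
play_rows(
  deltas="0 -50 -10 0 0 0; 0 -50 0 0 0 0; 0 -50 0 0 0 0; 0 -50 0 0 0 0; 0 0 0 0 0 0",
)

```text
t: 45.05
position: [535.8, 80.0, 163.8]
orientation: [0.999, 0.046, 0.001, -0.001]
ft_force: [0.9, 0.3, 0.9]
opening: 0.467
gripper_force: 0.0
```

```bash
python3 -c "
from h import *
im=shot('top'); print([q[2:] for q in shells(im)]); cv2.imwrite('pics/w3.png',cv2.convertScaleAbs(cv2.resize(im[175:315,285:475],None,fx=4,fy=4),alpha=1.7))"
```

```text
[(array([ 592. , -246.4], dtype=float32), array([29.1, 25.9]), 4.4), (array([ 571.9, -285.7], dtype=float32), array([29.9, 28.8]), 7.4), (array([ 543.1, -254.8], dtype=float32), array([29.1, 28.3]), 8.9), (array([ 531.1, -293.8], dtype=float32), array([32. , 20.5]), 4.0)]
```

View pics/w3.png

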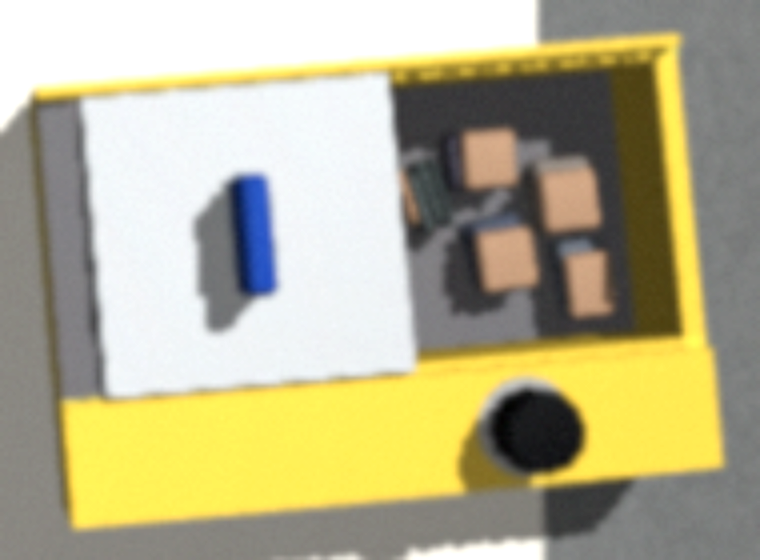

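All five chunks are in the well: (488,158), (568,195), (505,255), (587,280) and the one on its side at (422,192). Now I shut the lid.

Emit:
play_rows(
  deltas="0 51 0 0 0 0; 0 51 0 0 0 0; 0 51 0 0 0 0; 0 51 10 0 0 0; 0 0 0 0 0 0; 0 0 0 0 0 0",
  gripper=60,
)

```text
t: 45.85
position: [552.7, -129.1, 153.1]
orientation: [0.999, 0.041, -0.0, 0.0]
ft_force: [0.5, -0.6, -0.1]
opening: 0.699
gripper_force: 0.0
```

```bash
python3 goto.py 552.5 -122 84 5
```

```text
pos [ 552.7 -129.1  153.1] tooldelta(cur axes) [ 0.4 -7.1 69.1] rot [ 0.01  0.03 -0.31]
```

Emit:
play_rows(
  deltas="0 -6 20 0 0 0; 0 0 25 0 0 0; 0 0 23 0 0 0; 0 0 0 0 0 0; 0 0 0 0 0 0",
)

```text
t: 46.48
position: [553.4, -120.7, 86.3]
orientation: [0.999, 0.043, 0.001, 0.0]
ft_force: [-0.3, 0.5, -0.1]
opening: 0.701
gripper_force: 0.0
```

Emit:
play_rows(
  deltas="0 0 0 0 0 0; 0 0 0 0 0 0; 0 0 0 0 0 0; 0 0 0 0 0 0; 0 10 0 0 0 0; 0 14 0 0 0 0; 0 14 0 0 0 0; 0 14 0 0 0 0; 0 14 0 0 0 0; 0 0 0 0 0 0",
  gripper=5,
  grip_force=40,
)

```text
t: 47.72
position: [558.8, -188.5, 86.1]
orientation: [0.999, 0.042, 0.001, 0.001]
ft_force: [-1.0, -1.3, 5.5]
opening: 0.155
gripper_force: 42.1
```

Shut is at y ≈ −256.5, so 68 mm remain, plus a small press.

Emit:
play_rows(
  deltas="0 13 0 0 0 0; 0 13 0 0 0 0; 0 13 0 0 0 0; 0 13 0 0 0 0; 0 10 0 0 0 0; 0 6 0 0 0 0; 0 5 0 0 0 0; 0 0 0 0 0 0; 0 0 0 0 0 0",
)

```text
t: 48.85
position: [564.5, -256.4, 86.0]
orientation: [0.999, 0.043, -0.001, -0.002]
ft_force: [-3.2, 4.1, 8.2]
opening: 0.153
gripper_force: 42.5
```

Emit:
play_rows(
  deltas="0 5 0 0 0 0; 0 3 0 0 0 0; 0 0 0 0 0 0; 0 0 0 0 0 0",
)

```text
t: 49.35
position: [564.6, -256.5, 85.9]
orientation: [0.999, 0.045, -0.003, -0.007]
ft_force: [-7.6, 18.1, 14.9]
opening: 0.153
gripper_force: 44.3
```

It is firmly against its stop. I ease off the load, release and withdraw.

Emit:
play_rows(
  deltas="0 -8 0 0 0 0; 0 0 0 0 0 0; 0 0 0 0 0 0",
)

```text
t: 49.72
position: [564.5, -256.4, 86.0]
orientation: [0.999, 0.043, -0.0, -0.002]
ft_force: [-2.9, 4.6, 8.5]
opening: 0.157
gripper_force: 42.5
```

Emit:
play_rows(
  deltas="0 0 0 0 0 0; 0 0 0 0 0 0; 0 0 -30 0 0 0; 0 0 -40 0 0 0; 0 50 -20 0 0 0; 0 60 0 0 0 0; 0 60 0 0 0 0; 0 50 0 0 0 0; 0 0 0 0 0 0; 0 0 0 0 0 0",
  gripper=60,
)

```text
t: 50.98
position: [583.3, -478.0, 174.5]
orientation: [0.999, 0.043, -0.0, -0.001]
ft_force: [-0.6, 0.4, 0.6]
opening: 0.703
gripper_force: 0.0
```

```bash
python3 -c "
from h import *
shot('top','t9.png'); print(ctrl.read_state()['position'])"
```

```text
[ 583.91148421 -476.97897316  174.87615855]
```

View pics/t9.png

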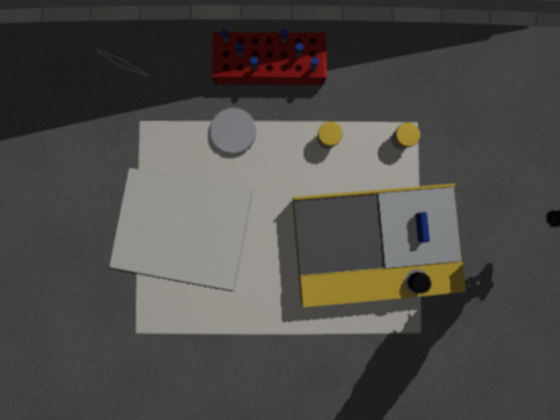

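The lid is shut (tab at 422,227), the board is empty, and the dish and both pots are where they were. I'm handing in.

```bash
python3 -c "
from cell import ctrl
print(ctrl.sign_off())"
```

```text
the job is handed in; nothing more can be done
None
```

I put all five shell chunks found on the board into the well and slid the lid fully shut (it was latched, so I gave the knob a quarter turn first); the last picture shows the dish and both pots where they started, and the job is handed in, though sign-off returned no verdict.

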